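Slide a loaded carrier up a step to the gauge stop

ROBOT

A 6-joint arm with a two-finger parallel gripper is mounted at the origin on the work surface. World frame = base frame: x ahead of the robot, y to its left, z up, the work surface at z = 0. Lengths are in m, angles in rad, forces in N, time in s.
With the tool pointing down it reaches from about 0.35 to 0.875 m from the base axis. Payload 4.2 kg.
Tool frame: the origin (TCP) lies midway between the tips of the shut fingers; the grasp point (between the pads) lies robot.pinch_z behind it (robot.pinch_z is the distance from the TCP to the grasp point, in m); z points along the fingers, y is the line along which they close (so a half turn about z gives the same grasp; the last joint's range is limited). The gripper opens to 85 mm and grips with 20 to 120 N. Pads are 22 mm wide; open, the fingers measure 114 mm over their backs; the gripper's body (76 mm by 85 mm) begins 54 mm behind the grasp point. The pads swing forward as they close: fully open they stand 13 mm farther back than shut.
Start: joints at [-0.963, 0.385, 0.008, 0, -1.194, -0.259], TCP at [0.214, -0.587, 0.231] pointing down, gripper open.
Joint ranges: [-3.14, 3.14], [-1.21, 2.06], [-1.07, 1.41], [-3.16, 2.05], [-2.99, -0.16], [-3.1, 3.1]. Speed limits (rad/s): [2.79, 2.79, 3.14, 3.14, 3.14, 3.14].

INTERFACE

Orientations are given as a unit quaternion [w, x, y, z].
In Python, from cell import robot, hand, telemetry, imaging, workorder gives the robot as it stands. Calls block until the motion is done:
- robot.goto(position, orientation): joint-space move of the TCP to a pose.
- robot.servo_line(position, ori=None, rate=0.15, max_force=None): straight line of the TCP; ori=None keeps the orientation; rate is the mean speed in m/s. With max_force (N) it stops when the force on the tool has changed by that much, and returns True; else False.
- robot.move_j(angles): joint-space move.
- hand.command_gripper(opening): opening from 0.0 (shut) to 1.0 (fully open); the grip force is fixed at half the most; returns when the fingers have stopped.
- robot.hold(seconds).
- robot.solve_ik(position, orientation): joint angles nearest the present ones, or None.
- telemetry.state(): the state.
- imaging.read_camera(name): name is "side" or "top"; returns a dict with "pixels" (480x640x3 uint8, red, green, blue), "fx", "fy", "cx", "cy" (pixels), "world_from_camera" (4x4, takes a point from camera to world coordinates). Camera axes: x right, y down, z forward; pixel columns grow to the right and rows downward; lengths in m; the calibration is good to about 2 mm. A picture is of the moment at which its call begins. There is no depth.
A pose or a line that the arm cannot do raises robot.IKError and nothing moves.
- workorder.close_job(): hands the job in; it is judged then, once.
Trained networks look in the newest picture that a camera, given by its name, has taken for a name from the list of things; names that differ only in an ending like _2 or _b are one class to them, and where a whole thing is asked for, a point or a joint stands for the part that bears it (a point fixed in the world has none). Each returns a list of dicts, best first, with "conf" (0 to 1); they miss things now and then, are a little off and sometimes report something else, mostly with a low value. They report only what shows in the picture. A call takes as long as a camera call. They do not tell look-alikes from the thing itself.
- imaging.silhouettes(camera, thing): "region" (480x640 bool, what is visible of it).
- imaging.pinpoint(camera, thing): "at" ([x, y, z] in m, in world coordinates, good to about 4 mm: a listed point, or the origin of a listed thing).
The state is a dict: "t": time; "q": joint angles; "qvel": joint speeds; "joint_torque": joint torques, N m; "tool_pos": TCP position; "tool_rot": TCP orientation; "wrist_force": force on the tool from outside, world axes, zero at the start; "torque": the same for the moment, N m; "opening": opening from 0.0 (shut) to 1.0 (fully open); "grasp_force": force on a finger pad.
Only numpy, scipy, OpenCV 4.12 (cv2) and the standard library are available. Lean on these libraries where they do the work, as an engineer would, in place of code of your own. Each camera call takes 0.05 s, during which the arm holds its last target. There are 200 camera calls.

TASK

A rejected lock body stands loose on a steel carrier plate on the low infeed plate. Grip the carrier by its upright tab, tip its nose a little onto the raised gauge plate and slide it up over the step so that it rests on both plates while it crosses (slide it, do not carry it through the air; no hard knocks or jamming), then push it squarely against the buffer strip of the stop bar, press gently with about 10 N (never 20 N) for half a second and let go. The lock body must stay standing in its place on the carrier, and the small parts lying around must be left alone.

Things in the scene. Friction and masses are not known exactly. Their poses are not given: they have to be found in the camera images.
- infeed: Fixed bare-steel plate, 260 mm long, 130 mm wide, top 20 mm above the bench. Origin: on its top surface, middle of the step line. +x is the slide direction (level, toward the gauge plate), +y across, z up. The plate covers x = -263 to -3 mm; a 3 mm gap then separates it from the step.
- gauge: Fixed grey-painted plate, 260 mm long, 130 mm wide, in line with the infeed plate and 4 to 8 mm higher (a square upright step; the height varies, read or feel it). Origin: on its top surface, middle of the step edge; same axes as the infeed plate; the plate covers x = 0 to 260 mm.
- stop: Fixed steel stop bar on the gauge plate, 200 to 225 mm past the step, 20 mm thick, 110 mm wide, 20 mm high. Origin: foot of its face toward the step, mid-width; +x points away from the step. A rigid dark buffer strip (70 mm wide, 12 mm high) sticks out of this face toward the step by 2 to 26 mm, different each time and not measured: the nose meets the strip, so feel for it.
- carrier: Loose flat dark-steel carrier plate, 150 mm long (x), 80 mm wide (y), 6 mm thick, with sharp square edges that catch on a step, about 0.4 kg. Origin: centre of its underside. +x is its nose, which leads toward the step. The upright tab for gripping stands 45 mm behind the centre.
- tab (a point): Grip point on the carrier's tab: 36 mm above the carrier's underside, 45 mm behind the carrier's centre. The tab is an upright block 26 mm long (carrier x), 12 mm thick (carrier y, pinch it across this), from 6 to 56 mm above the underside. Rear edge of the carrier is 30 mm behind this point. Axes as the carrier's.
- nose (a point): Middle of the carrier's front lower edge, 75 mm ahead of the carrier's centre, at underside height. Axes as the carrier's.
- lock: Loose aluminium lock body standing on end on the carrier's front half, 30 mm (x) by 44 mm (y) by 62 mm tall, about 0.2 kg. Origin: centre of its underside, about 20 to 34 mm ahead of the carrier's centre. z up. Do not grip it.
- lock_centre (a point): Centre of the lock body, 31 mm above its underside.
- bridge: Bystander: red contact bridge, 50 x 14 x 24 mm, with two copper contacts, loose on the bench. Origin: centre of its underside.
- pin: Bystander: stepped steel roller pin standing up, 22 mm diameter, 38 mm high, loose on the bench. Origin: centre of its underside.
- cap: Bystander: round yellow plastic end cap, 38 mm diameter, 22 mm high, loose on the bench. Origin: centre of its underside.
- hook: Bystander: chrome hook latch lying flat, about 77 x 26 x 8 mm, loose on the bench. Origin: on its underside, middle of its length.
Mind the look-alikes: they are no part of the job. Of the things that look like the carrier, the middle-sized one is meant.

How it is judged:
On the way, in this order (a step that is already met when the one before it is completed fails the run):
1. the carrier's nose is at least 10 mm over the gauge plate while the carrier rests on both plates at once (x of nose in the frame of gauge above 0.01 m and x of carrier in the frame of gauge below 0.03 m and contact force between carrier and gauge above 0.2 N and contact force between carrier and infeed above 0.2 N), for 0.2 s.
2. the whole carrier is past the step, lying on the gauge plate (x of carrier in the frame of gauge above 0.08 m and contact force between carrier and gauge above 0.2 N and angle between carrier's own z axis and vertical below 0.05 rad), for 0.1 s.
3. the carrier is pressed against the stop bar (its buffer strip) with more than 5 N (contact force between carrier and stop above 5 N), for 0.3 s.
At the end, for the whole second after the job is handed in: Carrier flat and at rest on the gauge plate, nose at the buffer, at most 30 mm short of the stop bar, square within 0.06 rad, within 20 mm of the centre line; lock body upright on the carrier, 5 to 50 mm ahead of its centre, within 20 mm of its centre line; nothing held (x of nose in the frame of stop between -0.03 and 0.001 m and angle between the x axis of carrier and the x axis of gauge, either way round below 0.06 rad and y of carrier in the frame of gauge between -0.02 and 0.02 m and z of carrier in the frame of gauge between -0.002 and 0.002 m and angle between carrier's own z axis and vertical below 0.03 rad and angle between lock's own z axis and vertical below 0.06 rad and x of lock in the frame of carrier between 0.005 and 0.05 m and y of lock in the frame of carrier between -0.02 and 0.02 m and z of lock in the frame of carrier between 0.004 and 0.008 m and linear speed of each of carrier, lock below 0.01 m/s and contact force between carrier and the fingers below 0.1 N); the robot touches nothing.
It fails at once if the carrier is carried: its centre is more than 12 mm above the gauge plate (z of carrier in the frame of gauge above 0.012 m).
It fails at once if the carrier strikes or presses the gauge plate or step with 25 N, the stop bar or its buffer with 20 N, or the infeed plate with 45 N or more (contact force between carrier and gauge above 25 N or contact force between carrier and infeed above 45 N or contact force between carrier and stop above 20 N).
It fails at once if the carrier is tipped more than 0.26 rad (angle between carrier's own z axis and vertical above 0.26 rad).
It fails at once if the lock body tips more than 0.4 rad or is gripped or pushed by the fingers (angle between lock's own z axis and vertical above 0.4 rad or contact force between lock and the fingers above 1 N).
It fails at once if a bystander part is moved more than 15 mm (distance of any of bridge, pin, cap, hook from where it was at the start of the episode above 0.015 m).
It also fails if it takes over 72 s, if anything falls off the work surface, if the arm or the gripper's body presses on something with over 40 N, if the wrist force passes 120 N, or if a joint passes its speed limit or range.

## Working session

There is one attempt and no reset: what is moved stays moved. The work goes in short steps, each a Python script; the robot and the scene stay as the last script left them, time stands still between calls to the robot, and variables do not carry over. Pictures are saved under pics/ and viewed, at most 10 in all, crops included, and the job is handed in when it is done.

```bash
ls; mkdir -p pics; python3 - <<'E'
from cell import robot, hand, telemetry, imaging, workorder
import cv2, numpy as np
for c in ("top","side"):
    d=imaging.read_camera(c); cv2.imwrite(f"pics/{c}0.png",d["pixels"][:,:,::-1])
    print(c,d["fx"],d["cx"],d["cy"],np.round(d["world_from_camera"],3).tolist())
    for n in ("carrier","tab","nose","lock","infeed","gauge","stop","bridge","pin","cap","hook"):
        print(n,[(np.round(r["at"],3).tolist(),round(r["conf"],2)) for r in imaging.pinpoint(c,n)])
s=telemetry.state();print(s); print(robot.pinch_z)
E
```

```text
pics
top 456.30393528787715 319.92509421616865 241.91087487185058 [[0.021, -0.998, 0.06, 0.508], [-1.0, -0.022, -0.02, -0.024], [0.021, -0.059, -0.998, 0.833], [0.0, 0.0, 0.0, 1.0]]
carrier [([0.424, -0.326, -0.002], 0.9), ([0.596, -0.046, 0.022], 0.85), ([0.396, -0.004, -0.003], 0.56), ([0.591, -0.013, 0.022], 0.32)]
tab [([0.378, -0.363, 0.051], 0.8), ([0.358, -0.004, 0.026], 0.75), ([0.605, -0.093, 0.06], 0.64)]
nose [([0.496, -0.257, 0.001], 0.87), ([0.448, -0.0, -0.0], 0.82), ([0.588, 0.032, 0.018], 0.57), ([0.593, -0.013, 0.02], 0.31)]
lock [([0.591, -0.014, 0.023], 0.7)]
infeed [([0.586, 0.058, 0.021], 0.68)]
gauge [([0.585, 0.059, 0.025], 0.74)]
stop [([0.563, 0.262, 0.026], 0.79)]
bridge [([0.467, 0.167, -0.003], 0.66)]
pin [([0.732, -0.088, -0.002], 0.45)]
cap [([0.716, 0.175, 0.0], 0.56)]
hook [([0.482, -0.122, 0.0], 0.69), ([0.589, -0.017, 0.061], 0.3)]
side 572.8986459001063 313.90622863682245 240.05829491987387 [[0.996, -0.07, 0.056, 0.5], [-0.09, -0.765, 0.637, -0.627], [-0.001, -0.64, -0.769, 0.812], [0.0, 0.0, 0.0, 1.0]]
carrier [([0.426, -0.325, 0.001], 0.92), ([0.6
[... 592 characters left out ...]
4)]
{'t': 1.2, 'q': array([-9.63396545e-01,  3.84726582e-01,  7.93714179e-03, -2.38554477e-05,
       -1.19401404e+00, -2.58596979e-01]), 'qvel': array([ 0.00361913, -0.00029946,  0.00016589, -0.00043302,  0.00111413,
        0.00150922]), 'joint_torque': array([ 7.56807481e-05, -3.92097831e+01,  1.88616246e+01,  4.19079602e+00,
       -4.99663638e-04, -3.84009411e-06]), 'tool_pos': array([ 0.21363582, -0.58734376,  0.23130704]), 'tool_rot': array([ 8.56591147e-06, -1.73514329e-01,  9.84831345e-01,  7.90201272e-06]), 'wrist_force': array([-0.13693418, -0.11194426, -0.74044708]), 'torque': array([-0.00243153, -0.00508634,  0.02923392]), 'grasp_force': 0.0, 'opening': 1.000342646818351}
0.0187
```

View pics/top0.png

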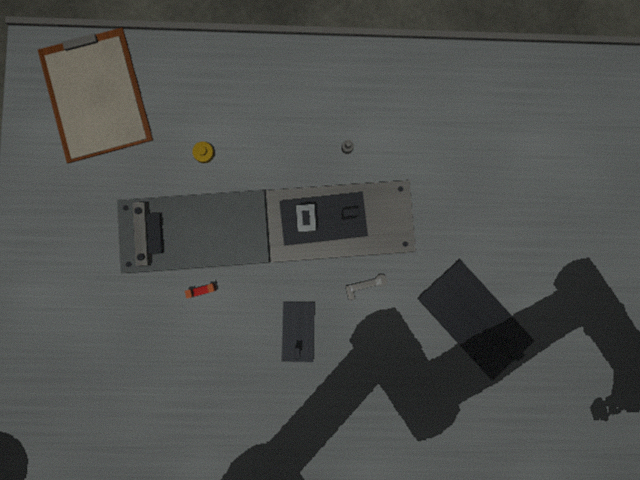

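View pics/side0.png

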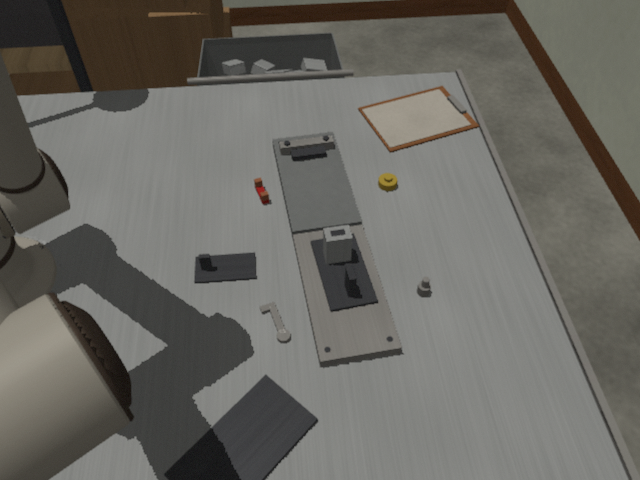

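The top view shows three carrier look-alikes:
- **Large plate:** about (475,320), lying on the bench.
- **Small plate:** about (298,332), lying on the bench.
- **Middle-sized plate:** about (324,218), on the infeed with the lock at (306,217) and its tab at (350,212).

The middle-sized plate fits the description in size, in its place on the infeed and in bearing the lock. The step is at column 268 and the buffer strip at about (155,232). Next I'll confirm with an enlarged crop and measure.

```bash
cat > h.py <<'E'
from cell import robot, hand, telemetry, imaging, workorder
import cv2, numpy as np
from scipy.spatial.transform import Rotation as R
def plane(d,px,z):
    px=np.asarray(px,float).reshape(-1,2); T=d["world_from_camera"]
    r=np.c_[(px[:,0]-d["cx"])/d["fx"],(px[:,1]-d["cy"])/d["fy"],np.ones(len(px))]@T[:3,:3].T
    return (T[:3,3]+r*((z-T[2,3])/r[:,2])[:,None])[:,:2]
E
python3 - <<'E'
from h import *
out=[]
for c in ("top","side"):
    d=imaging.read_camera(c)
    for n,z in (("infeed",.02),("gauge",.026),("carrier",.026),("stop",.046)):
        for r in imaging.silhouettes(c,n)[:3]:
            m=r["region"].astype(np.uint8)
            cs,_=cv2.findContours(m,cv2.RETR_EXTERNAL,cv2.CHAIN_APPROX_NONE)
            k=max(cs,key=cv2.contourArea).reshape(-1,2)
            p=plane(d,k,z)
            (cx,cy),(w,h),a=cv2.minAreaRect((p*1000).astype(np.float32))
            print(c,n,round(r["conf"],2),k.mean(0).round(),"c",round(cx,1),round(cy,1),"size",round(w,1),round(h,1),"ang",round(a,2))
    if c=="top": out.append(cv2.resize(d["pixels"][170:290,110:430],(800,300),interpolation=cv2.INTER_CUBIC))
    else: out.append(cv2.resize(d["pixels"][205:325,240:560],(800,300),interpolation=cv2.INTER_CUBIC))
cv2.imwrite("pics/crop1.png",cv2.convertScaleAbs(np.vstack(out)[:,:,::-1],alpha=1.6))
E
```

```text
top infeed 0.62 [339. 221.] c 596.0 -75.6 size 130.3 259.8 ang 5.52
top gauge 0.68 [192. 231.] c 570.8 183.8 size 132.5 262.8 ang 6.01
top carrier 0.95 [323. 218.] c 598.2 -44.8 size 82.1 153.4 ang 7.79
top carrier 0.7 [297. 331.] c 398.8 -4.3 size 55.3 104.0 ang 89.93
top carrier 0.64 [476. 319.] c 425.1 -319.7 size 203.5 108.0 ang 43.35
top stop 0.88 [146. 233.] c 563.4 256.2 size 109.7 48.0 ang 5.27
top stop 0.49 [323. 218.] c 597.1 -44.3 size 78.8 146.6 ang 7.63
side infeed 0.9 [344. 292.] c 596.5 -80.6 size 133.6 270.6 ang 5.29
side gauge 0.71 [314. 184.] c 570.2 179.3 size 132.8 267.6 ang 5.9
side carrier 0.98 [342. 272.] c 599.3 -47.6 size 83.9 153.6 ang 7.04
side carrier 0.86 [240. 442.] c 426.5 -333.2 size 195.8 106.1 ang 43.22
side carrier 0.81 [224. 268.] c 399.7 -21.5 size 63.7 103.8 ang 89.24
side stop 0.77 [306. 148.] c 564.3 247.2 size 112.0 61.7 ang 6.76
side stop 0.69 [337. 244.] c 595.8 -3.4 size 85.4 49.0 ang 84.28
side stop 0.58 [344. 293.] c 593.2 -99.4 size 127.2 260.0 ang 5.53
```

View pics/crop1.png

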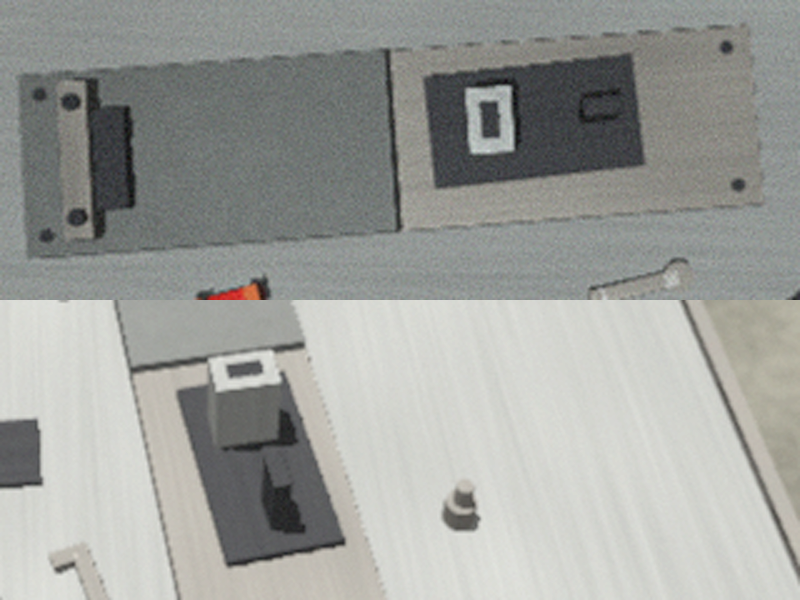

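Confirmed: the middle-sized plate on the infeed is the one with the lock and tab. The slide axis is about 5.7° from world +y, and the carrier is yawed about 7.4°. Now the grip.

```bash
cat >> h.py <<'E'
TR=np.radians(5.7)
def Rc(yaw,pitch):  # carrier orientation; x along track (-sin,cos), pitch>0 nose up
    return R.from_euler('z',np.pi/2+yaw)*R.from_euler('y',-pitch)
def quat(yaw,pitch,flip):
    q=(Rc(yaw,pitch)*R.from_euler('x',np.pi)*R.from_euler('z',np.pi*flip)).as_quat()
    return np.r_[q[3],q[:3]]
def st():
    s=telemetry.state(); return s
def show(tag=""):
    s=st(); print(tag,"t%.1f"%s["t"],"p",np.round(s["tool_pos"],4),"F",np.round(s["wrist_force"],1),"M",np.round(s["torque"],2),"op %.3f gf %.1f"%(s["opening"],s["grasp_force"]))
E
python3 - <<'E'
from h import *
yaw=np.radians(7.4); p=np.array([.604,-.0903,.16])
for f in (0,1):
    q=robot.solve_ik(p,quat(yaw,0,f)); print(f,q)
f=min((0,1),key=lambda f:np.abs(robot.solve_ik(p,quat(yaw,0,f))[5]))
print("flip",f)
robot.goto(p,quat(yaw,0,f)); show("hover")
robot.servo_line([.604,-.0903,.056-robot.pinch_z],rate=.06,max_force=8); show("down")
hand.command_gripper(0.0); show("grip"); robot.hold(.3); show()
E
```

```text
0 None
1 [ 0.11633909  0.41759027 -0.12904284  0.         -1.02416321  0.01281527]Traceback (most recent call last):
  File "<stdin>", line 5, in <module>
  File "<stdin>", line 5, in <lambda>
TypeError: 'NoneType' object is not subscriptable
```

```bash
python3 - <<'E'
from h import *
yaw=np.radians(7.4); p=np.array([.604,-.0903,.16])
robot.goto(p,quat(yaw,0,1)); show("hover")
robot.servo_line([.604,-.0903,.056-robot.pinch_z],rate=.06,max_force=8); show("down")
hand.command_gripper(0.0); show("grip"); robot.hold(.3); show()
d=imaging.read_camera("side"); cv2.imwrite("pics/side1.png",d["pixels"][:,:,::-1])
# reach check along the track
u=np.array([-np.sin(TR),np.cos(TR),0])
for s in (0,.1,.2,.24):
    print(s,robot.solve_ik(np.array([.604,-.0903,.045])+u*s,quat(TR,.1 if s<.15 else 0,1)))
E
```

```text
hover t4.0 p [ 0.6039 -0.0912  0.1601] F [-0.3  0.2 -0.7] M [ 0.04 -0.02 -0.05] op 0.999 gf 0.0
down t6.2 p [ 0.6042 -0.0903  0.0376] F [-0.  -0.2 -0.1] M [-0.01 -0.    0.03] op 0.999 gf 0.0
grip t6.8 p [ 0.6046 -0.0902  0.0375] F [ 1.1 -0.3  0.9] M [ 0.06 -0.3  -0.  ] op 0.133 gf 59.1
 t7.1 p [ 0.6046 -0.0903  0.0375] F [ 2.6 -0.2  0.8] M [ 0.07 -0.49 -0.1 ] op 0.134 gf 59.1
0 [ 0.06387314  0.55835598 -0.17604254 -0.1338541  -0.8444337   0.12498657]
0.1 [ 0.23405781  0.53016344 -0.23052974 -0.13815857 -0.80142764 -0.03881089]
0.2 [ 0.4563019   0.52448256 -0.29021772  0.         -0.75609605 -0.35681813]
0.24 [ 0.52071225  0.53068051 -0.27794833  0.         -0.7621675  -0.42122848]
```

View pics/side1.png

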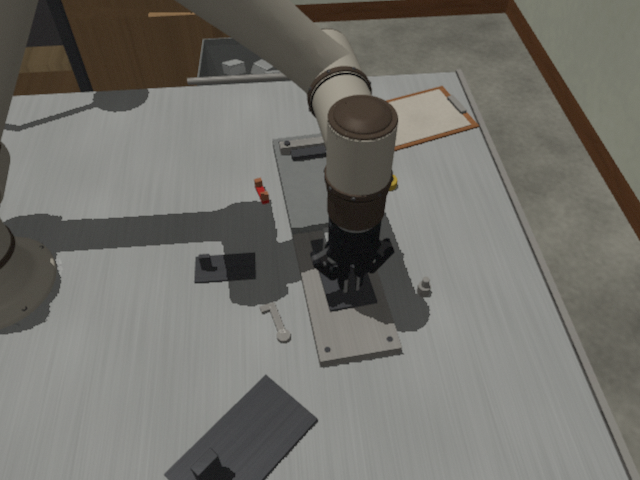

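Gripped: 59 N, with an opening that matches the 12 mm tab. Next I'll tip it about its rear edge in small steps.

```bash
cat >> h.py <<'E'
OFF=np.array([.030,0,.0175])
def tcp(rear,yaw,pitch): return np.asarray(rear)+Rc(yaw,pitch).apply(OFF)
def rear_of(yaw,pitch): return telemetry.state()["tool_pos"]-Rc(yaw,pitch).apply(OFF)
def go(rear,yaw,pitch,rate=.03,mf=None):
    return robot.servo_line(tcp(rear,yaw,pitch),quat(yaw,pitch,1),rate=rate,max_force=mf)
E
python3 - <<'E'
from h import *
yaw=np.radians(7.4); rear=rear_of(yaw,0); rear[2]=.0203
print(rear)
for p in (.02,.04,.06,.08,.095):
    hit=go(rear,yaw,p,rate=.01,mf=15); show(f"{p} {hit}")
d=imaging.read_camera("side"); cv2.imwrite("pics/side2.png",cv2.resize(d["pixels"][200:340,240:440],(800,560),interpolation=cv2.INTER_CUBIC)[:,:,::-1])
np.save("rear.npy",rear)
E
```

```text
[ 0.6084207  -0.11998638  0.0203    ]
0.02 False t7.5 p [ 0.6041 -0.0906  0.0379] F [ 1.1  0.7 -2.7] M [-0.19 -0.36  0.03] op 0.129 gf 59.0
0.04 False t7.7 p [ 0.6038 -0.0911  0.0383] F [ 0.2  1.3 -4.2] M [-0.42 -0.29 -0.  ] op 0.129 gf 59.0
0.06 False t8.0 p [ 0.6038 -0.0916  0.0388] F [ 0.2  0.1 -6.2] M [-0.73 -0.11 -0.04] op 0.131 gf 58.7
0.08 False t8.2 p [ 0.6041 -0.0919  0.0395] F [-0.1 -0.5 -5.6] M [-0.78 -0.13 -0.  ] op 0.130 gf 58.3
0.095 False t8.4 p [ 0.6044 -0.092   0.0401] F [ 0.7  0.5 -7.2] M [-0.68 -0.13 -0.  ] op 0.128 gf 58.3
```

View pics/side2.png

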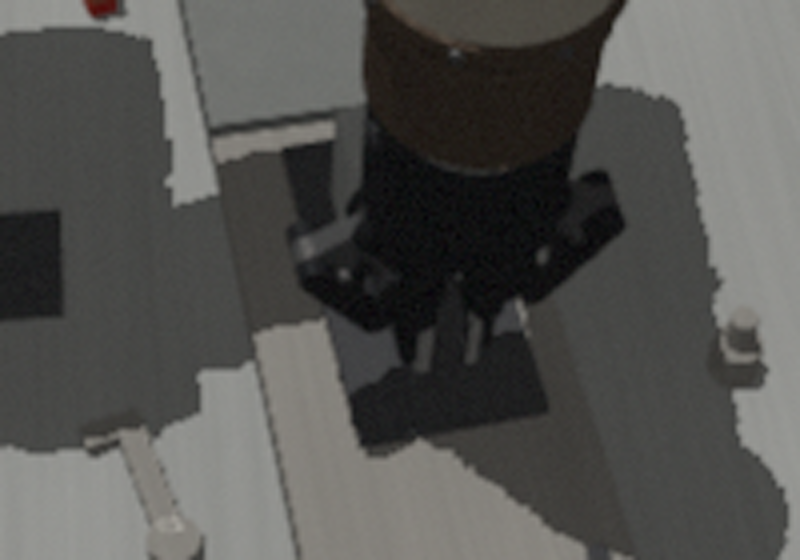

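The arm holds nearly the full weight (Fz about -7 N). To see whether the nose is really up or the tab is slipping in the grip, I'll lower slightly. If the rear edge touches first, Mx goes more negative; if the nose touches first, it goes toward 0.

```bash
python3 - <<'E'
from h import *
yaw=np.radians(7.4); rear=np.load("rear.npy"); robot.hold(.2); show("start")
for dz in (.0004,.0008,.0012,.0016,.002):
    r=rear.copy(); r[2]-=dz
    hit=go(r,yaw,.095,rate=.01); robot.hold(.15); show(f"{dz}")
    s=telemetry.state()
    Rm=R.from_quat(np.roll(s["tool_rot"],-1)).as_matrix(); print("pitch",-np.arcsin(Rm[:,2]@[-np.sin(yaw),np.cos(yaw),0]))
    if s["wrist_force"][2]>-2: break
E
```

```text
start t8.7 p [ 0.6046 -0.0919  0.0404] F [-0.   0.3 -6.9] M [-0.75 -0.12  0.02] op 0.132 gf 58.3
0.0004 t9.1 p [ 0.6048 -0.092   0.0401] F [ 0.5  0.6 -7.1] M [-0.78 -0.1  -0.02] op 0.132 gf 58.3
pitch -0.09496025553690458
0.0008 t9.5 p [ 0.6049 -0.092   0.0399] F [-1.  -0.6 -7.1] M [-0.71 -0.06 -0.04] op 0.136 gf 58.4
pitch -0.09490523922986949
0.0012 t9.9 p [ 0.6049 -0.092   0.0398] F [-0.2  0.2 -2.6] M [-0.53  0.29 -0.01] op 0.135 gf 58.9
pitch -0.09490524807748815
0.0016 t10.3 p [ 0.605  -0.092   0.0397] F [-3.2  1.9  4.4] M [-0.14  0.92  0.02] op 0.132 gf 59.9
pitch -0.09484355728163499
```

Inconclusive, so I'll compare the nose's front-left corner in the side image before the tilt (side1) and now. A 14 mm rise should shift it about 8 px upward.

```bash
python3 - <<'E'
from h import *
d=imaging.read_camera("side"); cv2.imwrite("pics/side3.png",d["pixels"][:,:,::-1])
a=cv2.imread("pics/side1.png"); b=cv2.imread("pics/side3.png")
f=lambda i:cv2.convertScaleAbs(cv2.resize(i[215:315,285:385],(400,400),interpolation=cv2.INTER_CUBIC),alpha=2)
cv2.imwrite("pics/cmp.png",np.hstack([f(a),f(b)]))
T=np.linalg.inv(d["world_from_camera"])
def pj(p): c=T@np.r_[p,1]; return np.round([d["fx"]*c[0]/c[2]+d["cx"],d["fy"]*c[1]/c[2]+d["cy"]],1)
yaw=np.radians(7.4)
for ph in (0,.05,.095):
    rear=rear_of(yaw,.095) if ph else np.array([.6084,-.12,.02])
    for v in ((.15,.04,.006),(0,.04,.006),(0,-.04,.006)): print(ph,v,pj(rear+Rc(yaw,ph).apply(v)))
E
```

```text
0 (0.15, 0.04, 0.006) [309.3 240.8]
0 (0, 0.04, 0.006) [328.9 310.4]
0 (0, -0.04, 0.006) [376.4 301.4]
0.05 (0.15, 0.04, 0.006) [309.4 238.5]
0.05 (0, 0.04, 0.006) [329.  310.7]
0.05 (0, -0.04, 0.006) [376.5 301.7]
0.095 (0.15, 0.04, 0.006) [309.4 236.4]
0.095 (0, 0.04, 0.006) [329.1 310.8]
0.095 (0, -0.04, 0.006) [376.6 301.8]
```

View pics/cmp.png

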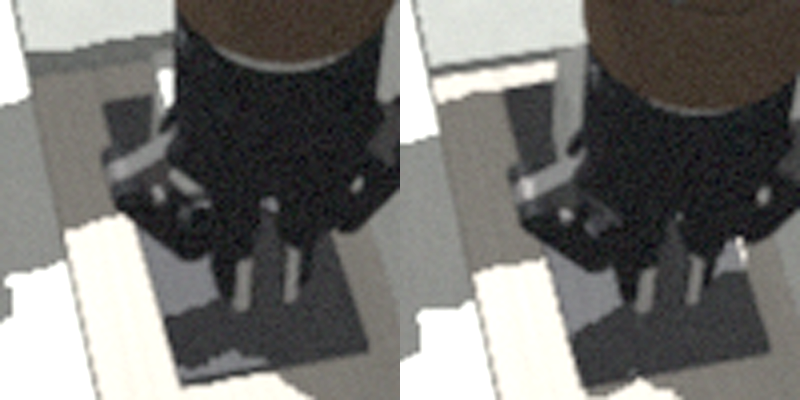

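The corner rose about 3 px, against 4.4 px expected for 0.095 rad. So the nose is up roughly 10 mm (about 0.07 rad) and the tab slipped a little in the pads. I'll tip a bit more for clearance, then advance with force guarding while aligning to the centre line.

```bash
cat >> h.py <<'E'
TR=np.radians(5.6); U=np.array([-np.sin(TR),np.cos(TR),0]); S=np.array([.5842,.057,0])
def rear_s(s,z,lat=0): r=S+(s-.15)*U; r[2]=z; return r
E
python3 - <<'E'
from h import *
yaw=np.radians(7.4); rear=np.load("rear.npy")
r=rear.copy(); r[2]=.0208
go(r,yaw,.095,rate=.01); go(r,yaw,.13,rate=.01); robot.hold(.2); show("tilted")
r0=r; s0=(r[:2]-S[:2])@U[:2]+.15; print("s0",s0)
for k,s in enumerate((-.018,-.008,.002,.012,.022,.032)):
    a=min(1,(k+1)/4); ps=rear_s(s,.0203)
    tgt=ps.copy(); lat0=(r0-rear_s(s0,0)); lat0[2]=0; tgt+=lat0*(1-a)
    hit=go(tgt,yaw+(TR-yaw)*a,.13,rate=.02,mf=9); show(f"s={s} {hit}")
    if hit: break
d=imaging.read_camera("side"); cv2.imwrite("pics/side4.png",cv2.convertScaleAbs(cv2.resize(d["pixels"][190:315,270:395],(600,600),interpolation=cv2.INTER_CUBIC),alpha=2)[:,:,::-1])
E
```

```text
tilted t11.2 p [ 0.6045 -0.0926  0.0416] F [ 0.  -1.2 -7.1] M [-0.9  -0.12  0.02] op 0.130 gf 58.4
s0 -0.02850522140296538
s=-0.018 False t11.9 p [ 0.6024 -0.0824  0.0416] F [-0.   0.7 -7.8] M [-0.86 -0.11  0.05] op 0.132 gf 58.4
s=-0.008 False t12.5 p [ 0.5999 -0.0726  0.0416] F [-0.4  0.2 -7.9] M [-0.95 -0.12  0.04] op 0.134 gf 58.4
s=0.002 False t13.2 p [ 0.5975 -0.0627  0.0416] F [ 0.6 -0.5 -7.4] M [-0.89 -0.18  0.03] op 0.134 gf 58.4
s=0.012 False t13.8 p [ 0.595  -0.0529  0.0416] F [-0.3 -0.7 -7.3] M [-0.92 -0.06  0.05] op 0.133 gf 58.4
s=0.022 False t14.5 p [ 0.594  -0.043   0.0416] F [ 0.4  0.9 -7. ] M [-0.88 -0.1  -0.01] op 0.137 gf 58.4
s=0.032 False t15.1 p [ 0.5931 -0.033   0.0416] F [-0.3 -0.  -7.6] M [-0.88 -0.04  0.01] op 0.131 gf 58.4
```

View pics/side4.png

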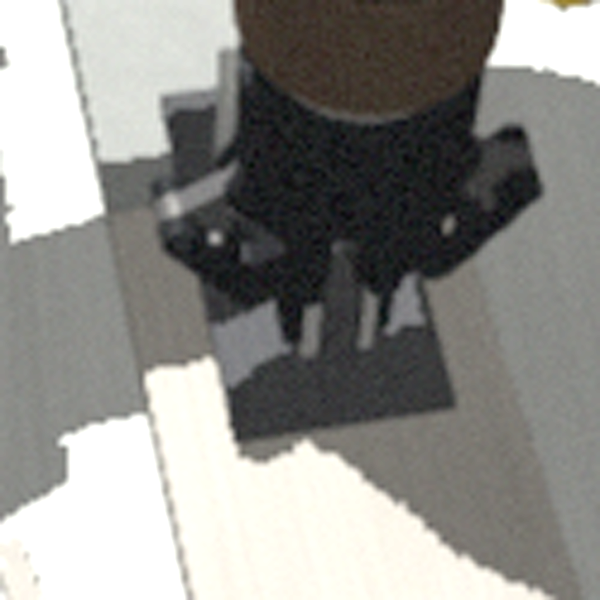

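The nose at crop row 92 is past the step line (row 160), clear and without a knock. Now I'll lower the rear edge to light contact, then lower the nose onto the step.

```bash
python3 - <<'E'
from h import *
s=.032; z=.0203; p=.13
def F():
    robot.hold(.08); return np.mean([ (robot.hold(.02),telemetry.state()["wrist_force"])[1] for _ in range(4)],0)
while z>.0165:
    z-=.0003; go(rear_s(s,z),TR,p,rate=.02); f=F()
    if f[2]>-4: break
show(f"rear z={z:.4f} f={f.round(1)}")
while p>.02:
    p-=.008; go(rear_s(s,z),TR,p,rate=.02); f=F()
    print(round(p,3),f.round(1),telemetry.state()["torque"].round(2))
    if f[2]>0: break
show()
np.save("st.npy",[s,z,p])
E
```

```text
rear z=0.0191 f=[-1.3  0.8 -1.8] t16.8 p [ 0.5931 -0.033   0.0407] F [-1.7  1.2 -1.2] M [-0.59  0.37 -0.02] op 0.129 gf 59.1
0.122 [-2.   0.6 -0.2] [-0.55  0.43  0.02]
0.114 [-1.9  1.   0.8] [-0.42  0.48  0.  ]
 t17.6 p [ 0.5932 -0.0327  0.0402] F [-1.7  0.2  1.2] M [-0.42  0.48  0.  ] op 0.132 gf 59.4
```

The moments match a reference point about 0.3 m above the grip, so this is rear-edge contact with light forces. I'll keep lowering the nose and trim z to keep Fz slightly negative until Mx shows the nose supported.

```bash
cat >> h.py <<'E'
def FM(n=4):
    robot.hold(.06); L=[]
    for _ in range(n):
        robot.hold(.02); q=telemetry.state(); L.append(np.r_[q["wrist_force"],q["torque"]])
    return np.mean(L,0)
E
python3 - <<'E'
from h import *
s,z,p=np.load("st.npy")
while p>.03:
    p-=.007; go(rear_s(s,z),TR,p,rate=.02); f=FM()
    for _ in range(3):
        if f[2]<-1.5: break
        z+=.0002; go(rear_s(s,z),TR,p,rate=.02); f=FM()
    for _ in range(3):
        if f[2]>-5: break
        z-=.0002; go(rear_s(s,z),TR,p,rate=.02); f=FM()
    print(round(p,3),round(z,4),f[:3].round(1),f[3:].round(2))
    if f[3]>-.15: break
np.save("st.npy",[s,z,p]); show()
E
```

```text
0.107 0.0197 [ 1.2  0.7 -2.4] [-0.48 -0.36 -0.03]
0.1 0.0197 [ 1.6  0.2 -4.3] [-0.76 -0.57  0.01]
0.093 0.0197 [ 0.8 -0.6 -4.9] [-0.93 -0.4   0.01]
0.086 0.0197 [ 0.2 -0.7 -4.9] [-0.95 -0.18  0.01]
0.079 0.0195 [-1.3 -0.5 -4.3] [-0.73  0.38  0.02]
0.072 0.0193 [-1.2 -0.4 -3.2] [-0.86  0.24  0.02]
0.065 0.0193 [-0.7 -0.6 -2.7] [-0.96  0.2  -0.02]
0.058 0.0193 [-0.7 -1.2 -2. ] [-0.99  0.22 -0.03]
0.051 0.0197 [ 1.  -3.  -2.7] [-1.04 -0.26 -0.03]
0.044 0.0203 [ 1.5 -4.1 -0.3] [-1.04 -0.43 -0.08]
0.037 0.0209 [ 1.1 -4.5  2.7] [-1.05 -0.32 -0.08]
0.03 0.0215 [ 1.1 -4.9  3.6] [-1.05 -0.28 -0.06]
 t28.1 p [ 0.5929 -0.0312  0.04  ] F [ 1.3 -5.1  3.6] M [-1.03 -0.3  -0.03] op 0.133 gf 60.0
```

The nose now touches the step (from p≈0.05 on) and forces stay under 6 N. I'll settle the rear and open the fingers briefly so the carrier rests freely on both plates. Its centre of mass is about 37 mm behind the step, so that is stable. Then regrip, which also clears the grip slip.

```bash
python3 - <<'E'
from h import *
s,z,p=np.load("st.npy")
go(rear_s(s-.0015,z-.0004),TR,.045,rate=.02,mf=6); f=FM(); print(f.round(2)); show()
hand.command_gripper(.3); robot.hold(.35); show("open")
d=imaging.read_camera("side"); cv2.imwrite("pics/side5.png",cv2.convertScaleAbs(cv2.resize(d["pixels"][190:315,270:395],(600,600),interpolation=cv2.INTER_CUBIC),alpha=2)[:,:,::-1])
for n in ("nose","tab","carrier","lock"):
    print(n,[(np.round(r["at"],3).tolist(),round(r["conf"],2)) for r in imaging.pinpoint("side",n)])
d=imaging.read_camera("top")
for n in ("nose","tab","carrier","lock"):
    print(n,[(np.round(r["at"],3).tolist(),round(r["conf"],2)) for r in imaging.pinpoint("top",n)])
E
```

```text
[ 0.06  0.27 -2.99  0.03 -0.1  -0.04]
 t28.5 p [ 0.5921 -0.0323  0.039 ] F [ 0.4  0.9 -2.7] M [ 0.09 -0.11 -0.01] op 0.128 gf 59.0
open t29.1 p [ 0.593  -0.0329  0.04  ] F [-1.1 -0.2  0.3] M [-0.15  0.03 -0.03] op 0.300 gf 0.0
nose [([0.494, -0.257, -0.0], 0.9), ([0.583, 0.09, 0.024], 0.77), ([0.451, -0.006, 0.0], 0.74)]
tab [([0.59, -0.03, 0.056], 0.92), ([0.363, -0.002, 0.029], 0.79)]
carrier [([0.427, -0.323, 0.004], 0.9), ([0.587, 0.015, 0.021], 0.8), ([0.394, -0.006, -0.002], 0.77), ([0.484, -0.124, -0.004], 0.42)]
lock [([0.578, 0.047, 0.033], 0.66), ([0.483, -0.125, -0.004], 0.18)]
nose [([0.576, 0.089, 0.025], 0.78), ([0.45, -0.004, -0.001], 0.73), ([0.492, -0.258, -0.002], 0.62)]
tab [([0.589, -0.038, 0.061], 0.87), ([0.378, -0.365, 0.049], 0.79), ([0.359, -0.005, 0.03], 0.75)]
carrier [([0.426, -0.325, -0.001], 0.89), ([0.583, 0.014, 0.026], 0.65), ([0.395, -0.004, -0.001], 0.58)]
lock [([0.584, 0.042, 0.027], 0.4)]
```

View pics/side5.png

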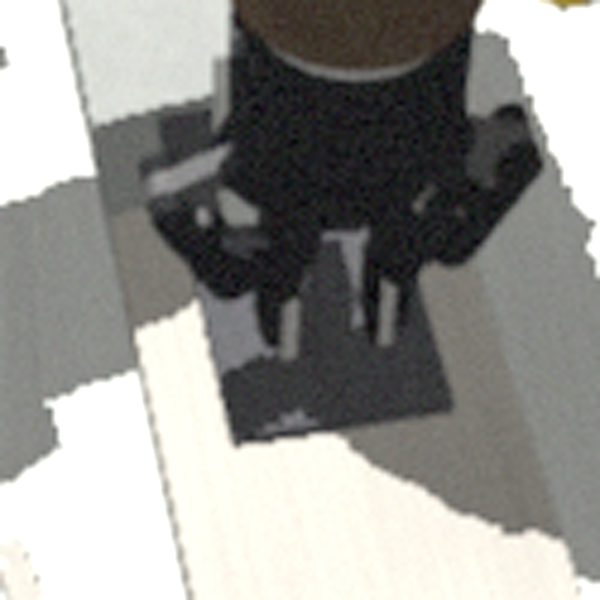

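Carrier rests freely on both plates, nose at crop (190,130) past the step, with the lock standing on it. Now I'll regrip and slide across with Fz feedback.

```bash
python3 - <<'E'
from h import *
import h
hand.command_gripper(0.0); f=FM(); show("regrip")
st0=telemetry.state()["tool_pos"]
s0=.0325; H=.006; th=lambda s:np.arcsin(H/(.15-s))
p0=.045; dp=p0-th(s0)
# anchor: actual TCP relative to assumed rear
base=rear_s(s0,.0199); h.OFF[:]=Rc(TR,p0).inv().apply(st0-base); print("OFF",h.OFF.round(4))
dz=0
for s in np.arange(.04,.0851,.0075):
    hit=go(rear_s(s,.0199+dz),TR,th(s)+dp,rate=.02,mf=12); f=FM(2)
    print(f"s={s:.4f} {hit} dz={dz:.4f}",f[:3].round(1),f[3:].round(2), "t%.1f"%telemetry.state()["t"])
    if hit: break
    if f[2]>1: dz+=.0004
    elif f[2]<-4: dz-=.0002
np.save("st.npy",[s,dz,dp,*h.OFF]); show()
E
```

```text
regrip t30.0 p [ 0.5929 -0.033   0.0401] F [-0.6 -1.   1.6] M [-0.17  0.23  0.15] op 0.129 gf 59.0
OFF [0.028  0.0001 0.0189]
s=0.0400 False dz=0.0000 [ 0.3 -3.7 -0.8] [-1.25 -0.16 -0.03] t30.6
s=0.0475 False dz=0.0000 [ 0.2 -1.   0.2] [-0.56  0.01 -0.03] t31.2
s=0.0550 False dz=0.0000 [ 0.  -1.8 -0.6] [-0.78 -0.04 -0.  ] t31.8
s=0.0625 False dz=0.0000 [-0.6 -0.7 -1.8] [-0.69 -0.03 -0.01] t32.4
s=0.0700 False dz=0.0000 [-0.5 -0.1 -3.2] [-0.67 -0.01  0.01] t33.0
s=0.0775 False dz=0.0000 [-0.1 -0.  -3.5] [-0.56  0.02  0.03] t33.7
s=0.0850 False dz=0.0000 [-0.2  0.6 -4.8] [-0.48  0.01 -0.  ] t34.3
 t34.3 p [0.5878 0.0187 0.0411] F [ 0.   1.  -5.1] M [-0.45  0.03  0.01] op 0.132 gf 58.3
```

Very smooth so far. Next: pivot level about the step edge, then slide on with Fz trim.

```bash
python3 - <<'E'
from h import *
import h
a=np.load("st.npy"); s,dz,dp=a[:3]; h.OFF[:]=a[3:]; H=.006; D=.15-s
def trim(f):
    global dz
    if f[2]>1: dz+=.0005
    elif f[2]>-.5: dz+=.0002
    elif f[2]<-5.5: dz-=.0003
for t in np.linspace(np.arcsin(H/D),0,7)[1:]:
    hit=go(rear_s(s,.0199+H-D*np.sin(t)+dz),TR,t+dp,rate=.02,mf=12); f=FM(2)
    print(f"th={t:.3f} {hit} dz={dz:.4f}",f[:3].round(1),f[3:].round(2)); trim(f)
for s in (.095,.105,.12,.135,.15,.165):
    hit=go(rear_s(s,.0199+H+dz),TR,dp,rate=.03,mf=12); f=FM(2)
    print(f"s={s:.4f} {hit} dz={dz:.4f}",f[:3].round(1),f[3:].round(2)); trim(f)
    if hit: break
np.save("st.npy",[s,dz,dp,*h.OFF]); show()
E
```

```text
th=0.077 False dz=-0.0002 [-0.1 -0.  -5.8] [-0.52 -0.1   0.03]
th=0.062 False dz=-0.0005 [-0.7 -0.6 -5.1] [-0.57  0.03  0.04]
th=0.046 False dz=-0.0005 [-0.5 -0.4 -4.9] [-0.52  0.    0.04]
th=0.031 False dz=-0.0005 [ 0.3 -0.2 -4.4] [-0.44 -0.05  0.05]
th=0.015 False dz=-0.0005 [-0.3  0.  -4.9] [-0.23  0.    0.04]
th=0.000 False dz=-0.0005 [-0.1 -2.6 -1.2] [-0.43  0.15  0.07]
s=0.0950 False dz=-0.0005 [ 0.5 -0.7 -0.4] [ 0.43  0.01 -0.01]
s=0.1050 False dz=-0.0003 [-0.1 -1.9  0.6] [-0.08 -0.    0.01]
s=0.1200 False dz=-0.0001 [-0.1 -0.8 -0.3] [0.14 0.06 0.06]
s=0.1350 False dz=0.0001 [-1.   0.7 -2. ] [0.5  0.14 0.02]
s=0.1500 False dz=0.0001 [-0.   1.  -2.1] [0.44 0.12 0.03]
s=0.1650 False dz=0.0001 [-0.8  0.9 -2.3] [0.46 0.14 0.06]
 t40.4 p [0.5798 0.1005 0.0446] F [-0.8  0.2 -2.1] M [ 0.46  0.17 -0.  ] op 0.131 gf 58.8
```

The whole carrier is past the step and forces are low. I'll release briefly so it lies flat, regrip, then feel for the buffer slowly and press to about 10 N.

```bash
python3 - <<'E'
from h import *
hand.command_gripper(.3); robot.hold(.15); hand.command_gripper(0.); f0=FM(3); show("regrip")
p=telemetry.state()["tool_pos"].copy(); p0=p.copy(); q=quat(TR,0,1); q=telemetry.state()["tool_rot"]
hit=robot.servo_line(p+U*.062,q,rate=.012,max_force=6); p=telemetry.state()["tool_pos"].copy()
f=FM(2); show(f"touch {hit} moved {np.linalg.norm(p-p0):.4f}")
tgt=p.copy()
if hit:
    for k in range(25):
        f=FM(2); N=-(f[:3]@U)
        print(k,round(N,1),f[2].round(1))
        if 9<=N<=12.5: break
        tgt=tgt+U*np.clip((10.5-N)*.00005,-.0003,.0003); robot.servo_line(tgt,q,rate=.01)
    t0=telemetry.state()["t"]
    for _ in range(6): robot.hold(.1); print(np.round(-(telemetry.state()["wrist_force"]@U),1),end=" ")
    show()
E
```

```text
regrip t41.2 p [0.5799 0.0999 0.045 ] F [-1.5 -0.9  1.7] M [0.   0.22 0.04] op 0.131 gf 59.4
touch True moved 0.0000 t42.0 p [0.5799 0.0998 0.045 ] F [0.8 0.8 2.3] M [ 0.38 -0.07  0.02] op 0.135 gf 59.4
0 -1.0 2.1
1 1.3 3.1
2 4.9 3.0
3 4.9 2.5
4 5.5 2.6
5 5.8 3.0
6 5.6 2.4
7 5.6 2.5
8 5.3 3.6
9 5.8 2.4
10 4.8 3.1
11 5.1 2.7
12 5.2 3.1
13 5.1 3.1
14 5.2 2.8
15 5.8 3.6
16 5.2 3.3
17 5.8 2.5
18 6.3 3.4
19 5.3 2.9
20 5.2 3.1
21 6.0 3.4
22 4.9 3.2
23 5.9 3.2
24 5.5 2.8
5.8 4.6 5.6 4.6 5.7 5.2  t51.2 p [0.5788 0.1056 0.045 ] F [ 1.  -5.1  4. ] M [-1.44 -0.27 -0.03] op 0.131 gf 59.5
```

The first "touch" was only sliding friction (about 5.5 N with 3 N of down load). I'll relieve the down load and continue with a higher threshold.

```bash
python3 - <<'E'
from h import *
st=telemetry.state(); q=st["tool_rot"]; p=st["tool_pos"].copy(); p[2]+=.0004
robot.servo_line(p,q,rate=.02); f=FM(2); print("lift",f[:3].round(1))
if f[2]>-.3:
    p[2]+=.0002; robot.servo_line(p,q,rate=.02); f=FM(2); print("lift",f[:3].round(1))
p=telemetry.state()["tool_pos"].copy()
robot.servo_line(p+U*.004,q,rate=.014); fr=-(FM(2)[:3]@U); print("friction",round(fr,1))
hit=robot.servo_line(p+U*.060,q,rate=.014,max_force=7); e=telemetry.state()["tool_pos"].copy()
f=FM(2); N=-(f[:3]@U); show(f"touch {hit} moved {np.linalg.norm(e-p):.4f} N {N:.1f}")
E
```

```text
lift [ 1.8 -3.  -0.7]
friction 2.7
touch True moved 0.0118 N -2.1 t53.4 p [0.5774 0.1173 0.045 ] F [-0.7  1.4  3.9] M [ 0.67 -0.03 -0.06] op 0.131 gf 59.5
```

The stop at s≈0.182 agrees with the stop bar (≈0.206) less the buffer seen in the picture (≈24 mm), so it is probably the buffer. I'll press in small steps to about 11 N.

```bash
python3 - <<'E'
from h import *
st=telemetry.state(); q=st["tool_rot"]; tgt=st["tool_pos"].copy(); tgt[2]+=.0003
y0=tgt@U
for k in range(22):
    f=FM(2); N=-(f[:3]@U); x=(telemetry.state()["tool_pos"]@U-y0)*1e3
    print(k,round(N,1),f[2].round(1),"x%.2f"%x)
    if N>10 or x>6: break
    tgt=tgt+U*(.0005 if N<5 else .00015); robot.servo_line(tgt,q,rate=.01)
if N>10:
    for _ in range(6): robot.hold(.1); print(np.round(-(telemetry.state()["wrist_force"]@U),1),end=" ")
show()
E
```

```text
0 -3.5 3.8 x0.02
1 3.2 -0.5 x0.05
2 5.1 -0.3 x0.10
3 5.7 -0.3 x0.13
4 5.8 -0.7 x0.10
5 6.0 0.1 x0.14
6 7.7 0.1 x0.13
7 7.7 0.2 x0.14
8 8.3 -0.4 x0.18
9 8.0 0.8 x0.17
10 9.0 0.7 x0.19
11 9.3 0.2 x0.19
12 9.6 0.8 x0.21
13 10.8 1.4 x0.20
10.9 10.1 9.8 9.7 11.0 9.7  t58.7 p [0.5771 0.1175 0.0453] F [ 3.7 -9.4  0.2] M [-2.49 -1.32 -0.1 ] op 0.129 gf 59.1
```

Solid contact: the position did not move while the force rose to about 10 N, held 0.6 s. Let go, retreat straight up and check.

```bash
python3 - <<'E'
from h import *
hand.command_gripper(.6); p=telemetry.state()["tool_pos"].copy(); p[2]+=.10
robot.servo_line(p,rate=.08); p=p-U*.10+[0,0,.05]; robot.servo_line(p,rate=.12); show("up")
d=imaging.read_camera("top"); 
for n,z in (("carrier",.032),("gauge",.026)):
  for r in imaging.silhouettes("top",n)[:3]:
    cs,_=cv2.findContours(r["region"].astype(np.uint8),cv2.RETR_EXTERNAL,cv2.CHAIN_APPROX_NONE)
    k=max(cs,key=cv2.contourArea).reshape(-1,2); b=cv2.minAreaRect((plane(d,k,z)*1000).astype(np.float32)); print(n,np.round(b[0],1),np.round(b[1],1),round(b[2],2))
cv2.imwrite("pics/top9.png",cv2.convertScaleAbs(cv2.resize(d["pixels"][170:290,110:270],(800,600),interpolation=cv2.INTER_CUBIC)[:,:,::-1],alpha=1.6))
E
```

```text
up t61.7 p [0.5865 0.0212 0.1947] F [0.6 0.1 0.2] M [ 0.03  0.01 -0.05] op 0.599 gf 0.0
carrier [556.6 160.9] [ 50.8 152. ] 5.85
carrier [399.6  -4.4] [ 54.8 103.1] 89.79
carrier [ 423.8 -318. ] [202.8 104.2] 43.1
gauge [555.3 162.9] [ 48.4 152.6] 7.3
gauge [535.9 181.3] [ 60.8 260. ] 5.63
gauge [729.4 -84.7] [25.6 19.8] 1.05
```

View pics/top9.png

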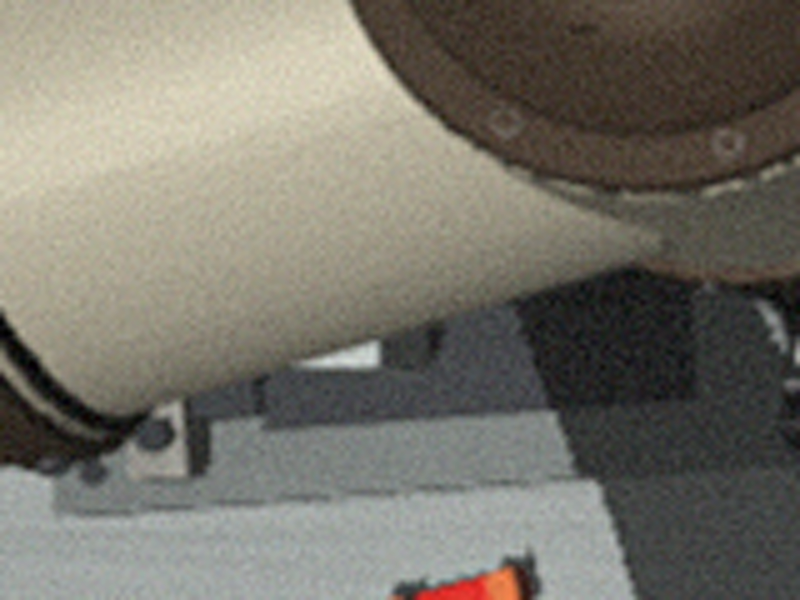

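The nose's near corner (265,390) lies against the buffer. The carrier edge is at 5.85° against 5.63° for the gauge plate, so it is square, and it sits near the centre line with the lock on it. The arm is clear, so I'm handing in.

```bash
python3 -c "
from cell import workorder,telemetry
print(workorder.close_job(), telemetry.state()['t'])"
```

```text
the job is handed in; nothing more can be done
the job is handed in; nothing more can be done
```

I handed the job in at about 62 s; no verdict came back. The carrier was slid over the step, pressed on the buffer at about 10 N for 0.6 s and released; the last picture, partly blocked by the arm, showed it square at the buffer with the lock on it.

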